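# Borescope a cross drilling in a manifold block

## Task

Turn the view-angle sleeve of the borescope standing in its stand from where it is to 90, so that it looks out sideways. Then lift the scope out and lower its thin probe down the main bore of the block in the vise without touching the block or the bore walls, until the window near the tip is level with the cross drilling and looks along it (towards either end). Finish still holding the scope there, upright, centred in the bore and still, and leave the other things on the bench alone.

Things in the scene. Friction and masses are not known exactly. Their poses are not given: they have to be found in the camera images.
- scope: borescope, loose, about 0.3 kg, standing upright in the stand's fork. Origin on its axis at the flat shoulder under the barrel; z up the axis, x along the side lamp. Above the shoulder: barrel 0 to 36 mm, sleeve 36.5 to 54, neck of diameter 24 to 57, black camera cap of diameter 28 to 70 mm. Below it: steel probe tube, diameter 8, 120 mm long. It lifts straight up out of the fork.
- grip (a point): on the scope's axis, 26 mm above the shoulder: middle of where the black ribbed barrel (diameter 38, 36 mm high) is taken to lift the scope, fingers closing along the scope's y, clear of the lamp. A white index line is on the barrel's -x side under the sleeve; a white bar on top of the cap points the same way.
- lamp_end (a point): outer end of the side lamp, an aluminium rod of diameter 18 with a black cap, along the scope's +x from 27 to 73 mm off the axis, its centre line 11 mm above the shoulder. In the stand it lies between two cheeks, 1.5 mm free on each side, so the scope can turn only some 3 degrees while the sleeve is turned.
- sleeve (a joint): turn of the aluminium view-angle sleeve (diameter 34, 17.5 mm high) in rad, growing anticlockwise from above (about scope +z). Click stops every 20 degrees: 0 = 30, 0.349 = 45, 0.698 = 60, 1.047 = 75, 1.396 = 90, 1.745 = 105, end stops just past the first and last. Starts at 30, 45 or 60. A click takes about 0.05 N m; let go between stops, it springs to the nearer one.
- lug (a point): outer end of the sleeve's yellow thumb lug (7 wide, 10 high, sticks out 12 mm), 29 mm off the axis, 46 mm above the shoulder. The lug marks 90: in the scope's frame it points 100 degrees anticlockwise from +x (nearly +y) at setting 30, and along -x, over the white index line and straight away from the lamp, at 90; at 105 it has gone 20 degrees past.
- window (a point): middle of the black viewing window (4.5 by 8 mm, on the probe's +x side), taken on the probe's axis: 114 mm below the shoulder, 6 mm above the probe's tip. Set to 90 the scope looks out here along its +x.
- stand: fixed stand: grey base 110 by 110 by 12 mm, column at its +x side, 10 mm thick fork plate 66 mm wide, its top 140 mm up, carrying the scope's shoulder; the 14 mm slot for the probe is open to -x. Two black cheeks, 12 mm high and 21 mm apart, stand on the plate beside the lamp, 30 to 50 mm out along +x. Origin: under the base, below the scope's axis; axes as the scope's.
- manifold: fixed: bare aluminium block 70 by 70 by 65 mm in a dark steel toolmaker's vise (80 mm along x, 176 along y). Origin under the vise, below the bore's axis; z up. Vise bed 35 mm up, closing the bore's lower end; jaws to 73 mm on the block's y sides; block top 100 mm up. The cross drilling, diameter 10, runs along x right through, with a dark round mouth in both x faces.
- bore_mouth (a point): centre of the mouth of the main bore, in the middle of the block's top face, 100 mm above the bench. The bore is vertical, diameter 18, 65 mm deep; the four small dark spots near the corners of the face are only tapped holes.
- cross_level (a point): where the cross drilling's axis meets the bore's axis: 40 mm below the bore's mouth, 60 mm above the bench.
- plug: brass setting plug standing near the vise, diameter 32, 58 mm tall, loose; leave alone. Origin: centre of its underside.
- ringgauge: steel ring gauge lying flat near the stand, diameter 60, bore 25, 20 mm high, loose; leave alone. Origin: centre of its underside.
- brush: wooden-handled chip brush lying along its x, about 175 mm long, loose; leave alone. Origin: under its middle, 1 mm below the bench.
There are look-alikes about, which are no part of the job. There is more than one size of the scope; the job needs the middle-sized.

How it is judged:
By the outcome, as a careful person would: the job done as asked, in the order asked, and still so for the second after the job is handed in, while the arm keeps its last pose, push and grip.
It also fails if it takes over 61 s, if anything falls off the work surface, if the arm or the gripper's body presses on something with over 40 N, if the wrist force passes 120 N, or if a joint passes its speed limit or range.

## Robot

A 6-joint arm with a two-finger parallel gripper is mounted at the origin on the work surface. World frame = base frame: x ahead of the robot, y to its left, z up, the work surface at z = 0. Lengths are in mm, angles in rad, forces in N, time in s.
With the tool pointing down it reaches from about 250 to 850 mm from the base axis. Payload 12.5 kg.
Tool frame: the origin (TCP) lies at the very end of the fingers, on their centre line; the grasp point (between the pads) lies 19 mm behind it; z points along the fingers, y is the line along which they close (so a half turn about z gives the same grasp; the last joint's range is limited). The gripper opens to 93 mm and grips with 3 to 60 N. Pads are 15 mm wide; open, the fingers measure 128 mm over their backs; the gripper's body (75 mm by 188 mm) begins 65 mm behind the grasp point.
Start: joints at [1.173, 0.351, 1.652, -0, 1.139, -0.085], TCP at [169.216, 523.307, 193.333] pointing down, gripper open.
Joint ranges: [-2.75, 2.75], [-0.79, 2.1], [0.01, 2.65], [-1.57, 4.71], [0.07, 3.14], [-2.87, 2.87]. Speed limits (rad/s): [2.22, 2.22, 2.79, 3.14, 3.14, 3.14].

## Interface

Orientations are given as a rotation vector (axis times angle).
In Python, from plant import arm gives the robot as it stands. The module is installed in compiled form; this text tells all that it offers.
- The arm moves only by the shell command python3 -m creep 'ROWS' [FORCE]. ROWS is JSON, a list of rows, each a list of 3 entries, a list of its own where there are three numbers: the shift along the world's x, y, z in cm, then the turn, a rotation vector about the world's x, y, z in degrees, then the finger opening in cm, from 0 to 9.3. In form: [[[tx, ty, tz], [rx, ry, rz], jaw], ...]. A call has 1 to 5 rows; each row shifts and turns the commanded pose from where the row before left it; what a row does not reach is not made up. A row lasts 1/8 s, in which the tool goes at most 62.5 mm and 10.7 degrees, less where a joint would pass 70% of its speed; a pose out of reach is approached as far as the arm can. A call with a gripper value outside its range is refused whole. The fingers move at their own pace and stop on an object; FORCE is the grip in N (left out, the last holds). Time passes only in rows, so rows that do not move let the fingers close. It gives the time, the measured TCP pose, the force, the opening and the grip force at its end, in the units of the state.
- arm.sense(): the state, without advancing time (a new reading comes with each control period).
- arm.snapshot(name): name is "scene" or "top" or "wrist"; returns a dict with "pixels" (480x640x3 uint8, red, green, blue), "range_z" (480x640 float32, mm along the optical axis (not along the pixel's ray), 0 where there is no reading), "fx", "fy", "cx", "cy" (pixels), "extrinsics" (4x4, takes a point from world to camera coordinates); the wrist camera has in their place "hand_eye" (4x4, takes a point from camera to tool coordinates, whose origin is the TCP and whose axes are the flange's). Camera axes: x right, y up, looking along -z (the intrinsics and any distortion apply to the point x, -y, -z); pixel columns grow to the right and rows downward; lengths in mm; the calibration is good to about 2 mm. A picture is of the moment at which its call begins: read the wrist's pose just before it.
- arm.close_job(): hands the job in; it is judged then, once.
Trained networks look in the newest picture that a camera, given by its name, has taken for a name from the list of things; names that differ only in an ending like _2 or _b are one class to them, and where a whole thing is asked for, a point or a joint stands for the part that bears it (a point fixed in the world has none). Each returns a list of dicts, best first, with "conf" (0 to 1); they miss things now and then, are a little off and sometimes report something else, mostly with a low value. They report only what shows in the picture. A call takes as long as a camera call. They do not tell look-alikes from the thing itself.
- arm.look_for(camera, label): "location" ([column, row] in pixels, amid what is visible of it).
- arm.cut_out(camera, label): "mask" (480x640 bool, what is visible of it) and "location" ([column, row] in pixels, amid what is visible of it).
- arm.landmark_of(camera, label): "location" ([column, row] in pixels: a listed point, or the origin of a listed thing).
The state is a dict: "time_s": time; "joint_positions": joint angles; "joint_velocities": joint speeds; "joint_efforts": joint torques, N m; "tool_pos": TCP position; "eef_rot": TCP orientation; "ft_force": force on the tool from outside, world axes, zero at the start; "moment": the same for the moment, N m; "gripper_width": opening from 0.0 (shut) to 1.0 (fully open); "finger_force": force on a finger pad.
Only numpy, scipy, OpenCV 4.12 (cv2) and the standard library are available. Lean on these libraries where they do the work, as an engineer would, in place of code of your own. Each camera call takes 0.05 s, during which the arm holds its last target. There are 200 camera calls.

## Working session

There is one attempt and no reset: what is moved stays moved. The work goes in short steps, Python scripts to look and compute and a shell command to move; the robot and the scene stay as the last step left them, time stands still between calls to the robot, and variables do not carry over. Pictures are saved under pics/ and viewed, at most 11 in all, crops included, and the job is handed in when it is done.

```bash
mkdir -p pics; cat > h.py <<'E'
import numpy as np, cv2
from plant import arm
from scipy.spatial.transform import Rotation as R
def snap(n):
    s=arm.sense(); d=arm.snapshot(n)
    if 'extrinsics' in d: d['c2w']=np.linalg.inv(np.array(d['extrinsics']))
    else:
        T=np.eye(4);T[:3,:3]=R.from_rotvec(s['eef_rot']).as_matrix();T[:3,3]=s['tool_pos']
        d['c2w']=T@np.array(d['hand_eye'])
    return d
def ray(d,px):
    v=np.array([(px[0]-d['cx'])/d['fx'],-(px[1]-d['cy'])/d['fy'],-1.])
    return d['c2w'][:3,3],d['c2w'][:3,:3]@v
def atz(d,px,z):
    o,v=ray(d,px); return o+v*(z-o[2])/v[2]
def bydepth(d,px):
    o,v=ray(d,px); return o+v*d['range_z'][int(px[1]),int(px[0])]
def proj(d,p):
    q=np.linalg.inv(d['c2w'])@np.append(p,1); return np.array([d['cx']-d['fx']*q[0]/q[2],d['cy']+d['fy']*q[1]/q[2]])
def tri(obs):
    A=np.zeros((3,3));b=np.zeros(3)
    for d,px in obs:
        o,v=ray(d,px);v=v/np.linalg.norm(v);M=np.eye(3)-np.outer(v,v);A+=M;b+=M@o
    return np.linalg.solve(A,b)
def save(n,im): cv2.imwrite('pics/'+n+'.png',cv2.cvtColor(im,cv2.COLOR_RGB2BGR))
E
python3 - <<'E'
from h import *
np.set_printoptions(precision=1,suppress=True)
s=arm.sense();print({k:np.round(v,3) for k,v in s.items()})
for c in ['scene','top']:
    d=snap(c);save(c,d['pixels']);print(c,d['fx'],d['c2w'][:3,3],[k for k in d])
    for l in ['grip','lamp_end','lug','bore_mouth','stand','manifold','plug','ringgauge','brush','cross_level']:
        for r in arm.landmark_of(c,l)[:4]:
            print(l,round(r['conf'],2),np.array(r['location']),bydepth(d,r['location']))
E
```

```text
{'time_s': np.float64(0.0), 'joint_positions': array([ 1.2,  0.4,  1.7, -0. ,  1.1, -0.1]), 'joint_velocities': array([-0.,  0., -0.,  0.,  0.,  0.]), 'joint_efforts': array([  0. , -49.7, -28.5,   0.1,   0. ,  -0. ]), 'tool_pos': array([169.1, 523. , 192.8]), 'eef_rot': array([-0.5, -3.1,  0. ]), 'ft_force': array([ 0.2,  0.5, -0.1]), 'moment': array([-0.,  0., -0.]), 'finger_force': np.float64(0.0), 'gripper_width': np.float64(1.002)}
scene 534.7823967145763 [1132.3  -82.1  901.9] ['pixels', 'range_z', 'fx', 'fy', 'cx', 'cy', 'extrinsics', 'c2w']
grip 0.67 [395.  191.2] [492.2 216.1 177.6]
grip 0.62 [440.  183.8] [354.2 388.3  22.6]
grip 0.59 [304.1 373.8] [753.8 -12.1  47.9]
lamp_end 0.94 [313.  435.3] [847.5 -16.8  14.2]
lamp_end 0.86 [416.1 180.5] [309.5 350.2  -3. ]
lamp_end 0.55 [402.3 225.2] [551.8 215.  148.8]
lug 0.85 [289.  365.8] [740.  -35.2  61. ]
lug 0.51 [407.5 174.5] [487.2 237.1 211.9]
lug 0.37 [442.  174.8] [327.8 403.2  22.7]
bore_mouth 0.86 [145.4 256.9] [ 487.4 -257.3   99.5]
stand 0.71 [391.  240.7] [532.9 207.5  81.4]
manifold 0.86 [156.1 288.6] [ 525.8 -250.7
[... 411 characters left out ...]
74 [351.7 153.2] [738.5  -4.4  51.8]
grip 0.61 [231.  268.6] [474.3 218.1 208.5]
lamp_end 0.94 [358.9 113.6] [837.9 -20.4  24. ]
lamp_end 0.85 [235.6 231.1] [549.  221.  160.6]
lamp_end 0.75 [230.3 269.6] [472.3 218.6 212.2]
lamp_end 0.73 [186.8 340. ] [326.6 346.9  -3.5]
lug 0.73 [366.7 154.8] [731.  -35.6  68.1]
lug 0.65 [212.  279.8] [459.6 297.2  -1.2]
bore_mouth 0.8 [474.2 268.3] [ 492.6 -252.6   97.8]
stand 0.63 [244.5 274.8] [466.5 203.6 140.4]
manifold 0.81 [460.4 270.6] [ 487.4 -225.4   95.7]
plug 0.74 [215.8 279.2] [456.7 259.1 140.3]
plug 0.71 [444.1 228.4] [ 580.7 -206.2   39.2]
ringgauge 0.62 [250.1 221.8] [591.1 217.5   0.4]
cross_level 0.97 [472.7 268.8] [ 491.3 -248.4  101.8]
```

View pics/scene.png

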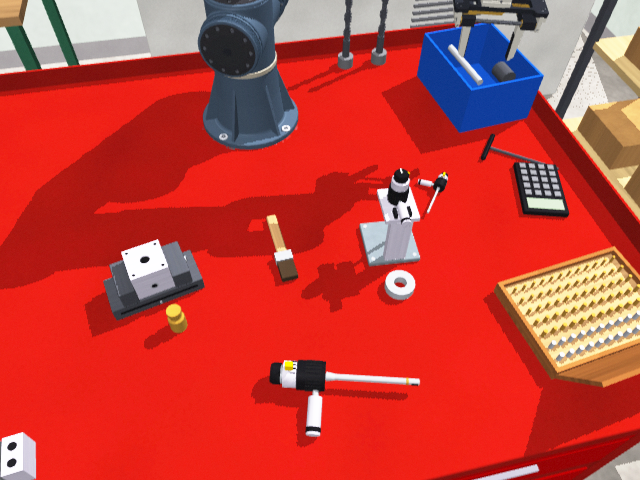

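View pics/top.png

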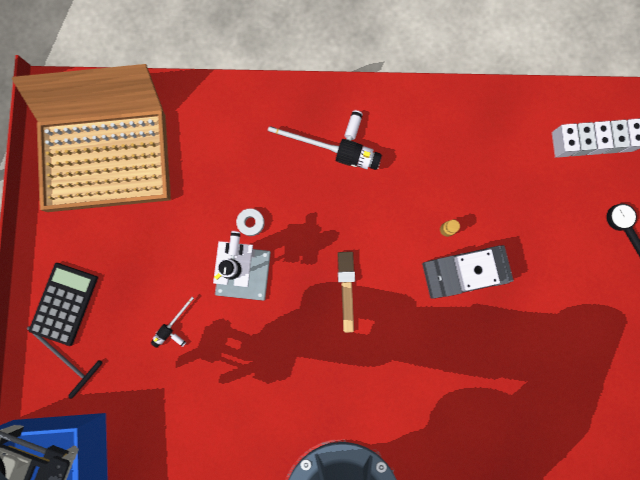

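The scene shows three candidates. The large scope lies at scene (300,375) / top (355,152), and the small one lies at scene (440,185) / top (165,337). The third stands in the fork at scene (400,190) / top (231,268). The standing one is middle-sized, so it is the one to use. Its lug shows at top (217,277). I'll confirm with a wrist crop.

```bash
python3 -m creep '[[[1,0,5],[0,0,0],9.3],[[4,-2,4],[0,0,0],9.3],[[4,-4,3],[0,0,0],9.3],[[4,-4,2],[0,0,0],9.3],[[4,-4,2],[0,0,0],9.3]]'; python3 -m creep '[[[3,-5,1],[0,0,0],9.3],[[3,-5,1],[0,0,0],9.3],[[2,-4,1],[0,0,0],9.3],[[2,-3,1],[0,0,0],9.3],[[0,0,0],[0,0,0],9.3]]'
python3 - <<'E'
from h import *
np.set_printoptions(precision=1,suppress=True)
d=snap('wrist');save('w1',d['pixels']);print(np.array(d['hand_eye']),d['fx'])
for l in ['grip','lamp_end','lug','stand']:
    for r in arm.landmark_of('wrist',l)[:3]:
        print(l,round(r['conf'],2),np.array(r['location']),bydepth(d,r['location']))
E
```

```text
time_s: 1.72
tool_pos: [339.3, 382.8, 353.5]
eef_rot: [0.489, 3.103, 0.001]
ft_force: [-0.1, 0.4, -0.2]
gripper_width: 0.998
finger_force: 0.0
time_s: 2.35
tool_pos: [439.2, 212.9, 393.1]
eef_rot: [0.494, 3.102, 0.001]
ft_force: [-0.1, 0.3, 0.2]
gripper_width: 0.997
finger_force: 0.0
[[  -0.     1.     0.3   74.5]
 [   1.    -0.     0.    -0.4]
 [   0.     0.3   -1.  -190.7]
 [   0.     0.     0.     1. ]] 380.442752946242
grip 0.89 [432.4  75. ] [337.6 393.8  24.8]
grip 0.85 [348.1 232.3] [464.9 224.7 208.9]
grip 0.6 [261.9 397.7] [731.8   0.5  47.8]
lamp_end 0.9 [367.2 282.6] [544.5 226.5 158.3]
lamp_end 0.87 [276.6 437.7] [832.2 -13.6  26.8]
lamp_end 0.6 [393.   72.5] [315.6 348.7  -0.4]
lug 0.61 [367.1 212.5] [466.7 251.3 139.8]
lug 0.56 [240.2 412. ] [734.3 -34.8  65.5]
lug 0.49 [442.   66.2] [330.7 409.7  22. ]
stand 0.68 [346.6 209.5] [474.6 227.9  43.6]
```

View pics/w1.png

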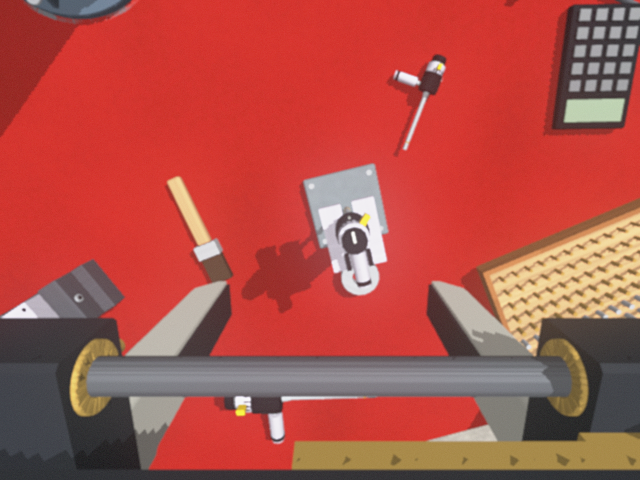

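The wrist picture shows the standing scope at (352,238): black cap with its white bar, yellow lug at (366,219), lamp towards (363,282). The ring gauge is just under the lamp, the small scope is at (432,78) and the large one at the bottom (260,405). Next I'll get the point-cloud geometry and an enlarged crop.

```bash
cat >> h.py <<'E'
def cloud(d):
    v,u=np.mgrid[:480,:640]; z=d['range_z']
    P=np.stack([(u-d['cx'])/d['fx']*z,-(v-d['cy'])/d['fy']*z,-z],-1)
    return P@d['c2w'][:3,:3].T+d['c2w'][:3,3], z>0
def near(P,m,c,r,z0,z1): return m&(np.hypot(P[...,0]-c[0],P[...,1]-c[1])<r)&(P[...,2]>z0)&(P[...,2]<z1)
def yellow(im):
    h=cv2.cvtColor(im,cv2.COLOR_RGB2HSV); return (h[...,0]>22)&(h[...,0]<36)&(h[...,1]>140)&(h[...,2]>110)
E
python3 - <<'E'
from h import *
np.set_printoptions(precision=1,suppress=True)
for c in ['wrist','top']:
    d=snap(c);P,m=cloud(d);im=d['pixels']
    cap=near(P,m,(470,220),40,203,225); q=P[cap]
    ctr,rad=cv2.minEnclosingCircle(q[:,:2].astype(np.float32)); print(c,'cap',len(q),np.array(ctr),rad,np.median(q[:,2]))
    uv=np.argwhere(cap)[:,::-1].astype(np.float32); print('pix',cv2.minEnclosingCircle(uv), atz(d,cv2.minEnclosingCircle(uv)[0],210))
    l=near(P,m,(535,223),28,150,170); q=P[l]; 
    k=cv2.fitLine(q[:,:2].astype(np.float32),cv2.DIST_L2,0,.01,.01).ravel(); print('lamp',len(q),k,np.degrees(np.arctan2(k[1],k[0])),q.max(0),np.median(q,0))
    y=yellow(im)&near(P,m,(470,220),60,150,215); print('lug',y.sum(),np.argwhere(y).mean(0)[::-1],P[y].mean(0) if y.any() else 0)
    pl=near(P,m,(470,220),50,136,144)
    r=cv2.minAreaRect(P[pl][:,:2].astype(np.float32)); print('plate',r,np.median(P[pl][:,2]))
    if c=='wrist': save('w1c',cv2.resize(im[150:310,270:470],(800,640))[:600])
    if c=='top': print([ (np.round(r['conf'],2),r['location']) for r in arm.landmark_of('top','bore_mouth')])
    b=near(P,m,(491,-252),60,94,106)
    if b.any(): print('block',cv2.minAreaRect(P[b][:,:2].astype(np.float32)),np.median(P[b][:,2]))
E
```

```text
wrist cap 546 [477.2 227.7] 14.018754959106445 209.1020840180724
pix ((352.760009765625, 243.9600067138672), 13.384397506713867) [475.7 228.  210. ]
lamp 612 [  1.   -0.1 526.5 223.8] -4.9214487 [550.3 241.  161.7] [524.5 223.7 157.2]
lug 59 [363.  221.9] [461.5 244.8 190.2]
plate ((483.419921875, 227.27076721191406), (66.00173950195312, 73.09184265136719), 85.52052307128906) 139.31717061166944
block ((456.2144470214844, -247.81167602539062), (51.199562072753906, 23.302322387695312), 71.37203979492188) 99.43367485051894
top cap 143 [477.6 227. ] 13.156474113464355 210.29532190146563
pix ((226.0, 267.0), 7.280210018157959) [476.9 227.  210. ]
lamp 254 [  1.   -0.1 526.4 223. ] -5.1285486 [549.5 240.  165.3] [524.6 222.4 157.7]
lug 0 [nan nan] 0
plate ((489.7937316894531, 225.30030822753906), (53.0916748046875, 72.06021118164062), 11.02886962890625) 140.83223169979755
[(np.float64(0.7), [474.6, 266.2])]
block ((490.2655029296875, -260.2478942871094), (69.95604705810547, 72.1076431274414), 13.521319389343262) 100.64394398611762<stdin>:10: RuntimeWarning: Mean of empty slice.
  ret = um.true_divide(
```

View pics/w1c.png

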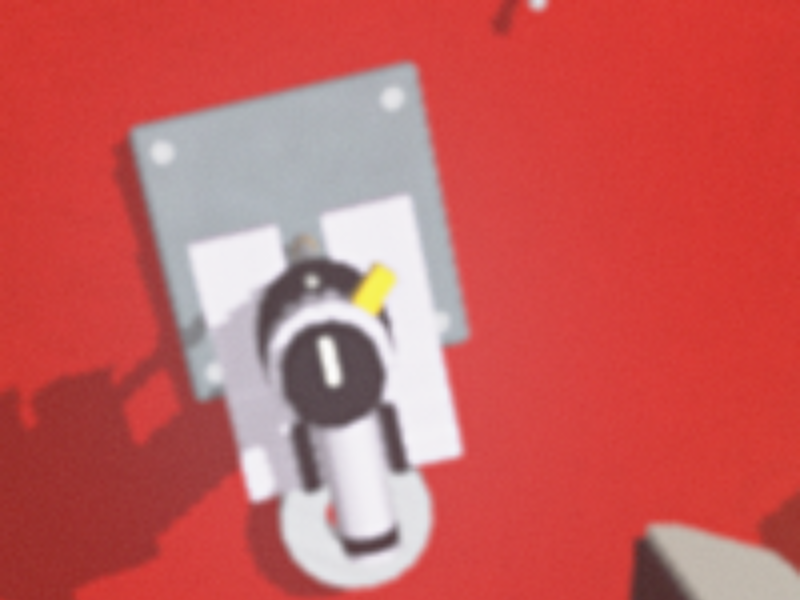

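This confirms the middle scope. Its axis is at about (477, 227.5) and its yaw about -4.7°. The lug is at about 137° in the scope frame, so the setting is 60 and it needs +40° to reach 90. I'll align the jaw to 45° in world and descend around the sleeve.

```bash
python3 -m creep '[[[1.9,0.7,-2],[0,0,-9],9.3],[[1.88,0.76,-3],[0,0,-9],9.3],[[0,0,-4],[0,0,-9],9.3],[[0,0,-4],[0,0,0],9.3],[[0,0,-4],[0,0,0],9.3]]' ; python3 -m creep '[[[0,0,-3],[0,0,0],7],[[0,0,-1.4],[0,0,0],6],[[0,0,0],[0,0,0],6],[[0,0,0],[0,0,0],6]]' 10
python3 - <<'E'
from h import *
s=arm.sense();M=R.from_rotvec(s['eef_rot']).as_matrix();print(s['tool_pos'],M.round(3))
d=snap('wrist');save('w2',d['pixels'])
E
```

```text
time_s: 3.38
tool_pos: [475.7, 229.2, 221.3]
eef_rot: [1.199, 2.904, 0.0]
ft_force: [0.7, 0.4, 0.2]
gripper_width: 1.001
finger_force: 0.0
time_s: 3.88
tool_pos: [476.7, 229.2, 179.9]
eef_rot: [1.2, 2.902, 0.002]
ft_force: [0.1, 0.5, -0.1]
gripper_width: 0.656
finger_force: 0.0
[476.68832052 229.2027616  179.85829394] [[-0.708  0.706  0.002]
 [ 0.706  0.708  0.001]
 [-0.001  0.002 -1.   ]]
```

View pics/w2.png

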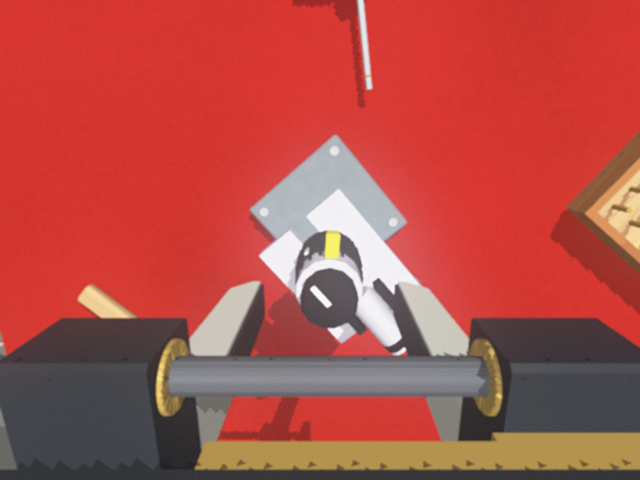

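The sleeve sits midway between the fingers: cap centre at (330,297), fingers at about 262 and 402, and the lug faces the camera at (333,245). I'll close on it.

```bash
python3 -m creep '[[[0.03,-0.15,-0.12],[0,0,0],5],[[0,0,0],[0,0,0],4],[[0,0,0],[0,0,0],3],[[0,0,0],[0,0,0],3],[[0,0,0],[0,0,0],3]]' 25
```

```text
time_s: 4.55
tool_pos: [476.5, 227.5, 177.5]
eef_rot: [1.2, 2.903, 0.001]
ft_force: [1.0, 1.1, -0.0]
gripper_width: 0.322
finger_force: 0.6
```

```bash
python3 -m creep '[[[0,0,0.05],[0,0,0],3],[[0,0,0],[0,0,0],3],[[0,0,0],[0,0,0],3]]' 25
```

```text
time_s: 4.92
tool_pos: [476.4, 227.4, 177.9]
eef_rot: [1.2, 2.903, 0.0]
ft_force: [1.0, 1.1, -0.0]
gripper_width: 0.324
finger_force: 0.5
```

```bash
python3 - <<'E'
from h import *
s=arm.sense();print(s['gripper_width'],s['finger_force'],s['moment'],s['ft_force'])
d=snap('wrist');e=snap('scene')
a=cv2.resize(d['pixels'][180:400,180:480],(400,293));b=cv2.resize(e['pixels'][140:260,350:450],(400,480))
o=np.zeros((480,800,3),np.uint8);o[:293,:400]=a;o[:,400:]=b;save('w3',o)
E
```

```text
0.32388544077751 0.4542653152020648 [ 0.0125657  -0.14190795 -0.03275851] [ 0.9739683   1.06145347 -0.01797828]
```

View pics/w3.png

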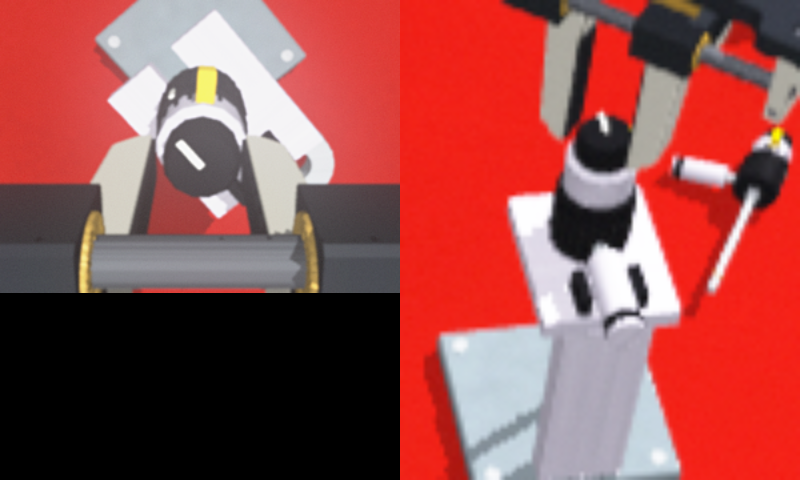

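```bash
python3 - <<'E'
from h import *
np.set_printoptions(precision=1,suppress=True)
for c in ['wrist','top','scene']:
    d=snap(c);P,m=cloud(d)
    cap=near(P,m,(477,227),30,204,214)
    # dark pixels only
    cap&=d['pixels'].max(-1)<90
    q=P[cap];print(c,len(q),cv2.minEnclosingCircle(q[:,:2].astype(np.float32)) if len(q) else '',np.median(q,0))
    s=arm.sense();M=R.from_rotvec(s['eef_rot']).as_matrix();t=np.array(s['tool_pos'])
    for p in [(0,0,0),(0,15,0),(0,-15,0),(0,0,-32)]: print(p,proj(d,t+M@np.array(p,float)))
    f=near(P,m,(477,227),45,150,300)&(d['pixels'].astype(int).min(-1)>100)
    print('actual cap px',np.argwhere(cap).mean(0)[::-1])
    g=near(P,m,(477,227),90,215,240); print('above',g.sum(),P[g].min(0) if g.any() else '',P[g].max(0) if g.any() else '')
E
```

```text
wrist 894 ((476.08477783203125, 226.79586791992188), 16.866939544677734) [480.3 223.2 209.5]
(0, 0, 0) [329.3 279.3]
(0, 15, 0) [357.3 279.3]
(0, -15, 0) [301.3 279.3]
(0, 0, -32) [329.4 305. ]
actual cap px [329.1 313.4]
above 2440 [448.5 210.4 215. ] [492.7 254.9 240. ]
top 0  [nan nan nan]
(0, 0, 0) [229.  268.3]
(0, 15, 0) [223.6 262.5]
(0, -15, 0) [234.4 274.1]
(0, 0, -32) [225.8 267.3]
actual cap px [nan nan]
above 0  
scene 129 ((478.8258972167969, 226.53875732421875), 17.56389045715332) [481.4 224.5 208.8]
(0, 0, 0) [398.2 184.2]
(0, 15, 0) [405.3 187.3]
(0, -15, 0) [391.1 181.1]
(0, 0, -32) [400.4 172. ]
actual cap px [399.9 174.4]
above 219 [460.4 199.4 215.1] [507.1 254.3 240. ]
  return _methods._mean(a, axis=axis, dtype=dtype,
  ret = um.true_divide(
<stdin>:12: RuntimeWarning: Mean of empty slice.
```

```bash
python3 - <<'E'
from h import *
np.set_printoptions(precision=1,suppress=True)
s=arm.sense();M=R.from_rotvec(s['eef_rot']).as_matrix();t=np.array(s['tool_pos'])
for c in ['wrist','scene']:
    d=snap(c);P,m=cloud(d);Q=(P-t)@M
    k=m&(abs(Q[...,0])<25)&(abs(Q[...,1])<60)&(abs(Q[...,1])>12)&(Q[...,2]<10)&(Q[...,2]>-75)
    for sg in (1,-1):
        print(c,sg)
        for z in range(-60,12,6):
            w=k&(Q[...,1]*sg>0)&(Q[...,2]>=z)&(Q[...,2]<z+6)
            if w.any():
                q=Q[w];print(z,w.sum(),'x',np.percentile(q[:,0],[5,95]),'y',np.percentile(q[:,1]*sg,[5,95]),d['pixels'][w].mean(0))
E
```

```text
wrist 1
-60 344 x [-4.3  9.3] y [14.6 29. ] [183.4 177.4 171.4]
-54 297 x [-3.3  9.2] y [14.6 28.5] [179.6 174.1 168.7]
-48 263 x [-2.4  9.3] y [14.6 28.3] [182.  177.5 172.6]
-42 230 x [-4.8  9.2] y [14.6 27.8] [180.2 176.4 172.5]
-36 233 x [-4.3  9.2] y [12.1 26.6] [163.2 159.  156.7]
-30 184 x [-4.5  9. ] y [12.3 22.3] [153.1 148.5 149.9]
-24 14 x [-6.2  8. ] y [12.1 14.7] [153.6 148.6 157.6]
-18 129 x [ 1.1 11.4] y [12.1 16.1] [235.2 233.1 237.6]
-12 26 x [ 4.4 11.9] y [12.3 16.9] [198.2 192.6 204.1]
-6 26 x [ 4.7 12.1] y [12.3 16.9] [190.7 185.2 196.1]
0 136 x [ 0.3 13.9] y [12.4 18.9] [122.8 116.5 123.1]
6 17 x [ 8.1 14.4] y [12.4 17.9] [105.3  98.5 103.6]
wrist -1
-60 346 x [-4.2  9.3] y [15.4 29.6] [179.1 171.5 163.8]
-54 301 x [-2.5  9.2] y [15.4 29.3] [178.7 170.9 163.7]
-48 256 x [-2.6  9.2] y [15.4 29. ] [181.3 173.8 166.6]
-42 233 x [-5.   9.2] y [15.4 28.6] [180.2 171.9 165. ]
-36 200 x [-3.9  9.3] y [15.4 27.8] [178.2 168.9 162.7]
-30 141 x [-4.9  9.1] y [12.2 23.4] [164.5 150.5 149.4]
-24 9 x [2.5 8.4] y [12.1 17.6] [171.4 165.  173. ]
-18 145 x [-4.3  9. ] y [12.4 15
[... 720 characters left out ...]
y [13.7 19.4] [170.6 162.5 177.6]
-6 14 x [-14.6   0.5] y [13.  18.8] [148.2 143.6 157.6]
0 24 x [-15.1   3.1] y [13.2 21. ] [39.9 38.7 44. ]
6 15 x [-15.6  -4. ] y [12.5 20.6] [20.1 19.3 21.6]
scene -1
-60 25 x [-12.1   1.5] y [13.6 25.8] [124.8 122.6 117.7]
-54 24 x [-11.5   2.6] y [13.7 27.4] [120.7 114.8 110.6]
-48 30 x [-11.8   2.4] y [14.  28.5] [140.4 124.7 118.9]
-42 25 x [-12.2   1.8] y [13.7 25.9] [127.2 123.3 118.5]
-36 23 x [-12.2   4.6] y [13.8 25.9] [121.3 101.   97.3]
-30 14 x [-11.    0.7] y [13.7 21.2] [151.3  84.9  80.5]
-24 1 x [-8.2 -8.2] y [18.3 18.3] [208. 135. 126.]
-18 3 x [-8.1  2.9] y [12.7 14.6] [193.3 151.7 163. ]
0 6 x [-13.4  -3.8] y [12.3 15.4] [79.8 45.  49.3]
```

The reported TCP lies about 24 mm beyond where both cameras see the finger ends, so the fingers closed around the cap without touching it. I'll open and re-measure the fingertip and the body height.

```bash
python3 -m creep '[[[0,0,0],[0,0,0],6],[[0,0,0],[0,0,0],6],[[0,0,0],[0,0,0],6]]' 25
python3 - <<'E'
from h import *
np.set_printoptions(precision=1,suppress=True)
s=arm.sense();M=R.from_rotvec(s['eef_rot']).as_matrix();t=np.array(s['tool_pos'])
for c in ['wrist','scene']:
    d=snap(c);P,m=cloud(d);Q=(P-t)@M
    k=m&(abs(Q[...,0])<16)&(abs(Q[...,1])<65)&(abs(Q[...,1])>24)&(Q[...,2]<0)&(Q[...,2]>-75)
    for sg in (1,-1):
        w=k&(Q[...,1]*sg>0);h=np.histogram(Q[w][:,2],np.arange(-60,2,4));print(c,sg,h[0])
    b=m&(abs(Q[...,0])<40)&(abs(Q[...,1])<24)&(Q[...,2]<-36)&(Q[...,2]>-160)
    print('body',np.histogram(Q[b][:,2],np.arange(-160,-30,6)), Q[b][np.argsort(-Q[b][:,2])[:300:50]])
E
```

```text
time_s: 5.65
tool_pos: [476.3, 227.3, 177.9]
eef_rot: [-1.2, -2.903, 0.0]
ft_force: [1.0, -0.2, -0.8]
gripper_width: 0.6
finger_force: 0.0
wrist 1 [273 256 224 201 193 170 154 138  83   1   0   0   0   0   0]
wrist -1 [270 251 219 216 193 182 157 131  75   0   0   0   0   0   0]
body (array([   0,    0, 2668, 6959, 1519, 8018, 1874,    0,    0,    0,    0,
          0,    0,    0,    0,    0,    0,    0,    0,    0,    0]), array([-160, -154, -148, -142, -136, -130, -124, -118, -112, -106, -100,
        -94,  -88,  -82,  -76,  -70,  -64,  -58,  -52,  -46,  -40,  -34])) [[  29.7   -4.  -120.2]
 [  30.2    8.7 -121.1]
 [  30.4  -14.1 -121.3]
 [  30.3  -20.1 -121.5]
 [  30.6    4.1 -121.7]
 [  30.     0.4 -121.8]]
scene 1 [22 18 16 15 17 18 11 11  4  0  0  0  0  0  0]
scene -1 [19 18 13 20 17 15 16 16  8  1  0  0  0  0  0]
body (array([ 96, 173,  91,  79,  16,  98,  49,   0,   0,   0,   0,   0,   0,
         0,   0,   0,   0,   0,   0,   0,   0]), array([-160, -154, -148, -142, -136, -130, -124, -118, -112, -106, -100,
        -94,  -88,  -82,  -76,  -70,  -64,  -58,  -52,  -46,  -40,  -34])) [[  23.9   22.1 -119.6]
 [ -31.7   -2.1 -124.1]
 [ -28.    -6.2 -126.1]
 [ -22.   -12.3 -134.1]
 [ -23.6   -0.9 -138.3]
 [ -25.8   23.3 -142.8]]
```

Finger ends are 25 mm short of the reported TCP at both openings, and the body starts about 120 mm behind it. Working with tip z = reported z + 25, I'll lower 2.3 cm and grip the sleeve.

```bash
python3 -m creep '[[[0.05,0.02,-1.2],[0,0,0],6],[[0,0,-1.1],[0,0,0],6],[[0,0,0],[0,0,0],4.2],[[0,0,0],[0,0,0],2],[[0,0,0],[0,0,0],2]]' 25;  python3 -m creep '[[[0,0,0],[0,0,0],2],[[0,0,0],[0,0,0],2]]' 25
```

```text
time_s: 6.38
tool_pos: [477.1, 227.7, 155.2]
eef_rot: [1.2, 2.903, 0.001]
ft_force: [1.9, 1.6, 2.1]
gripper_width: 0.369
finger_force: 1.6
time_s: 6.62
tool_pos: [477.2, 227.8, 155.2]
eef_rot: [1.2, 2.903, 0.001]
ft_force: [1.1, 1.4, 1.4]
gripper_width: 0.359
finger_force: 25.0
```

```bash
python3 -m creep '[[[0,0,0],[0,0,10],2],[[0,0,0],[0,0,10],2],[[0,0,0],[0,0,10],2],[[0,0,0],[0,0,10],2],[[0,0,0],[0,0,4],2]]'; python3 -m creep '[[[0,0,0],[0,0,0],2],[[0,0,0],[0,0,0],4.5],[[0,0,0],[0,0,0],6],[[0,0,0],[0,0,0],6],[[0,0,0],[0,0,0],6]]'
python3 - <<'E'
from h import *
np.set_printoptions(precision=1,suppress=True)
s=arm.sense();M=R.from_rotvec(s['eef_rot']).as_matrix();print('tool y deg',np.degrees(np.arctan2(M[1,1],M[0,1])),s['moment'])
d=snap('wrist');P,m=cloud(d)
y=yellow(d['pixels'])&near(P,m,(477,227),45,150,215);q=P[y].mean(0);print('lug',y.sum(),np.argwhere(y).mean(0)[::-1],q,np.degrees(np.arctan2(q[1]-227.5,q[0]-477)))
l=near(P,m,(535,223),28,150,170);q=np.median(P[l],0);print('lamp',l.sum(),q,np.degrees(np.arctan2(q[1]-227.5,q[0]-477)))
save('w4',cv2.resize(d['pixels'][190:370,220:440],(733,600)))
E
```

```text
time_s: 7.25
tool_pos: [477.2, 227.5, 155.2]
eef_rot: [0.019, 3.141, -0.0]
ft_force: [1.4, 0.4, 1.1]
gripper_width: 0.36
finger_force: 25.0
time_s: 7.88
tool_pos: [476.7, 227.6, 154.8]
eef_rot: [-0.026, -3.141, 0.0]
ft_force: [0.3, -0.2, -0.1]
gripper_width: 0.644
finger_force: 0.0
tool y deg 89.06942709372753 [ 0. -0. -0.]
lug 413 [332.  258.8] [453.3 228.9 189.9] 176.5947787778081
lamp 288 [522.7 216.9 151.6] -13.116589677636982
```

View pics/w4.png

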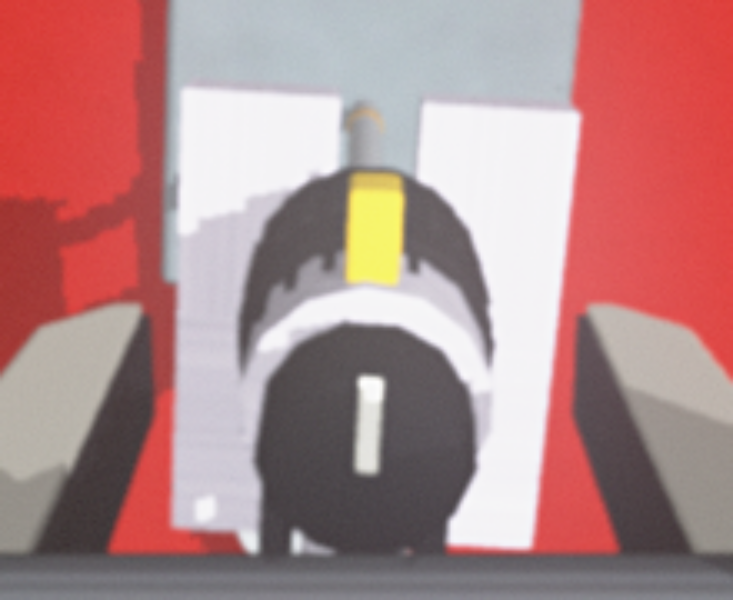

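The lug is at 176.6° in world, which is 181° in the scope frame, and it lines up with the cap bar and points straight away from the lamp. The sleeve is at 90. Next I'll survey the bore with the free wrist camera.

```bash
python3 -m creep '[[[0,0,4],[0,0,0],6],[[0,0,5.5],[0,0,0],6],[[0,-3,5],[0,0,0],6],[[-0.5,-6,0.5],[0,0,0],6],[[-0.5,-6,0],[0,0,0],6]]'; python3 -m creep '[[[-0.5,-6,0],[0,0,0],6],[[-0.5,-6,0],[0,0,0],6],[[-0.5,-6,0],[0,0,0],6],[[0,-6,0],[0,0,0],6],[[0,-6,0],[0,0,0],6]]';  python3 -m creep '[[[0,-3,0],[0,0,0],6],[[0,0,0],[0,0,0],6],[[0,0,0],[0,0,0],6]]'
cat > bore.py <<'E'
from h import *
np.set_printoptions(precision=2,suppress=True)
def bore(c):
    d=snap(c);P,m=cloud(d);im=d['pixels']
    for l in ['bore_mouth','cross_level']: print(l,[(round(r['conf'],2),np.array(r['location']),atz(d,r['location'],100)) for r in arm.landmark_of(c,l)[:2]])
    top=near(P,m,(491,-255),60,94,106)
    print('zmed',np.median(P[top][:,2]))
    v,u=np.nonzero(top); A=atz_many(d,u,v,100.)
    print('face rect',cv2.minAreaRect(A.astype(np.float32)))
    g=cv2.cvtColor(im,cv2.COLOR_RGB2GRAY)
    hull=cv2.convexHull(np.stack([u,v],1)); mk=np.zeros(g.shape,np.uint8);cv2.fillConvexPoly(mk,hull,1)
    dark=((g<70)&(mk>0)).astype(np.uint8)
    n,lab,st,ce=cv2.connectedComponentsWithStats(dark)
    for i in range(1,n):
        if st[i,4]>4:
            vv,uu=np.nonzero(lab==i); print('dark',st[i,4],ce[i],atz(d,ce[i],100),cv2.minEnclosingCircle(atz_many(d,uu,vv,100.).astype(np.float32)))
    return d
def atz_many(d,u,v,z): return np.array([atz(d,(a,b),z)[:2] for a,b in zip(u,v)])
E
python3 - <<'E'
from bore import *
for c in ['wrist','top','scene']:
    print(c);d=bore(c)
    if c=='wrist': save('w5',d['pixels'])
E
```

```text
time_s: 8.55
tool_pos: [466.7, 76.2, 305.7]
eef_rot: [0.024, 3.14, 0.0]
ft_force: [0.8, -0.2, -0.7]
gripper_width: 0.644
finger_force: 0.0
time_s: 9.18
tool_pos: [451.5, -224.4, 305.1]
eef_rot: [0.026, 3.141, -0.0]
ft_force: [0.3, 0.3, -1.0]
gripper_width: 0.642
finger_force: 0.0
time_s: 9.55
tool_pos: [451.8, -251.7, 304.9]
eef_rot: [-0.025, -3.141, -0.001]
ft_force: [0.8, -0.6, -1.0]
gripper_width: 0.644
finger_force: 0.0
wrist
bore_mouth [(0.98, array([320.5, 244.7]), array([ 491.09, -261.74,  100.  ])), (0.52, array([349.6, 289.7]), array([ 544.01, -230.32,  100.  ]))]
cross_level [(0.77, array([323.8, 235.6]), array([ 480.97, -257.97,  100.  ]))]
zmed 99.37527349849461
face rect ((490.1263122558594, -260.7256164550781), (71.10224151611328, 69.75447845458984), 13.546732902526855)
top
bore_mouth [(0.81, array([473.3, 271. ]), array([ 487.01, -250.11,  100.  ])), (0.3, array([465.7, 272.4]), array([ 483.83, -234.88,  100.  ]))]
cross_level []
zmed 100.72170700381389
face rect ((490.063720703125, -259.36383056640625), (69.9240493774414, 71.56537628173828), 13.461357116699219)
dark 162 [484.53 264.44] [ 500.75 -272.71  100.  ] ((493.67669677734375, -272.5938720703125), 31.212215423583984)
dark 28 [476.68 269.29] [ 490.62 -256.9   100.  ] ((490.2744140625, -257.7724609375), 7.253744125366211)
scene
bore_mouth [(0.93, array([145.1, 257.7]), array([ 489.59, -257.75,  100.  ])), (0.71, array([406.1, 225.6]), array([516.66, 241.19, 100.  ]))]
cross_level [(0.9, array([150.3, 271.6]), array([ 523.49, -249.32,  100.  ]))]
zmed 99.48540013113507
face rect ((495.6421203613281, -259.0663146972656), (75.67839050292969, 69.51082611083984), 13.512960433959961)
dark 39 [144.46 259.44] [ 493.4 -259.   100. ] ((493.42431640625, -258.9254455566406), 6.793677806854248)
```

View pics/w5.png

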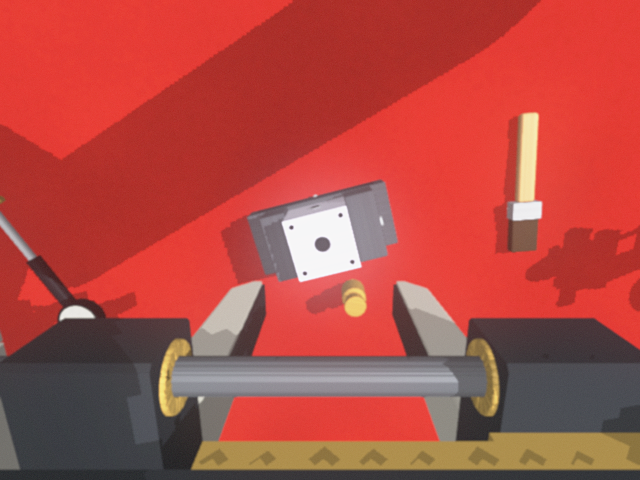

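The block top shows at (321,243) with the bore at (322,244). Its centre is at about (490.3, -260.2), and the manifold x axis is +13.5° in world, so the scope must turn +18.2° in all. I'll go back and take the barrel.

```bash
python3 -m creep '[[[0.5,6,0],[0,0,0],6],[[0.5,6,0],[0,0,0],6],[[0.5,6,0],[0,0,0],6],[[0.5,6,0],[0,0,0],6],[[0.5,6,0],[0,0,0],6]]'; python3 -m creep '[[[0,6,0],[0,0,-3.8],6],[[0,6,0],[0,0,0],6],[[0,5.9,0],[0,0,0],6],[[0,0,0],[0,0,0],6],[[0,0,0],[0,0,0],6]]'
```

```text
time_s: 10.62
tool_pos: [476.7, 49.5, 305.2]
eef_rot: [0.025, 3.141, -0.0]
ft_force: [1.1, -0.6, 0.3]
gripper_width: 0.648
finger_force: 0.0
time_s: 11.25
tool_pos: [476.8, 226.3, 304.8]
eef_rot: [-0.129, -3.139, 0.001]
ft_force: [0.5, -0.3, 0.9]
gripper_width: 0.642
finger_force: 0.0
```

```bash
python3 -m creep '[[[0.04,0.13,-5],[0,0,0],6],[[0,0,-5],[0,0,0],6],[[0,0,-4],[0,0,0],6],[[0,0,-2.5],[0,0,0],6],[[0,0,-1.6],[0,0,0],6]]'; python3 -m creep '[[[0,0,0],[0,0,0],5],[[0,0,0],[0,0,0],3],[[0,0,0],[0,0,0],2],[[0,0,0],[0,0,0],2],[[0,0,0],[0,0,0],2]]' 40
```

```text
time_s: 11.88
tool_pos: [477.3, 226.5, 123.1]
eef_rot: [-0.132, -3.138, 0.001]
ft_force: [0.4, 0.2, -0.4]
gripper_width: 0.646
finger_force: 0.0
time_s: 12.5
tool_pos: [477.9, 227.9, 125.0]
eef_rot: [0.129, 3.137, 0.001]
ft_force: [0.2, -1.5, 6.3]
gripper_width: 0.4
finger_force: 40.0
```

```bash
python3 -m creep '[[[0,0,0.5],[0,0,0],2],[[0,0,1.5],[0,0,0],2],[[0,0,3],[0,0,0],2],[[0,0,4],[0,0,0],2],[[0,0,3],[0,0,0],2]]';python3 -m creep '[[[0,0,2],[0,0,0],2],[[0,0,1.5],[0,0,0],2],[[0,0,0],[0,0,0],2],[[0,0,0],[0,0,0],2]]'
```

```text
time_s: 13.12
tool_pos: [477.3, 228.0, 246.4]
eef_rot: [0.129, 3.138, 0.001]
ft_force: [0.9, 0.1, -4.4]
gripper_width: 0.399
finger_force: 40.0
time_s: 13.62
tool_pos: [476.9, 227.7, 278.1]
eef_rot: [-0.129, -3.138, 0.001]
ft_force: [0.2, -0.0, -3.6]
gripper_width: 0.4
finger_force: 40.0
```

```bash
python3 -m creep '[[[0,-3,0],[0,0,2],2],[[0.2,-5,0],[0,0,3],2],[[0.2,-5,0],[0,0,3],2],[[0.2,-5,0],[0,0,3],2],[[0.2,-5,0],[0,0,3],2]]';python3 -m creep '[[[0.2,-5,0],[0,0,2],2],[[0.2,-5,0],[0,0,2.2],2],[[0.1,-5,0],[0,0,0],2],[[0.1,-5,0],[0,0,0],2],[[0.1,-3,0],[0,0,0],2]]';python3 -m creep '[[[0.01,-2,0],[0,0,0],2],[[0,-0.8,0],[0,0,0],2],[[0,0,0],[0,0,0],2],[[0,0,0],[0,0,0],2],[[0,0,0],[0,0,0],2]]'
cat > chk.py <<'E'
from bore import *
def chk(c,z0,name=None):
    """scope axis from probe (z0-110..z0-10 below shoulder z0), lamp, in each camera"""
    d=snap(c);P,m=cloud(d);s=arm.sense();t=np.array(s['tool_pos'])
    cap=near(P,m,t,30,z0+60,z0+75)&(d['pixels'].max(-1)<90)
    q=P[cap]
    if len(q): print(c,'cap',len(q),np.array(cv2.minEnclosingCircle(q[:,:2].astype(np.float32))[0]),np.percentile(q[:,2],[50,95]))
    for a in range(15,120,15):
        k=near(P,m,t,14,z0-a-7,z0-a+8)
        if k.sum()>3: print(' probe',-a,k.sum(),np.median(P[k],0))
    al=near(P,m,t,14,z0-130,z0-20)
    if al.any(): print(' lowest',np.sort(P[al][:,2])[:3])
    l=near(P,m,t[:2]+52*np.array([np.cos(.236),np.sin(.236)]),26,z0-5,z0+26);q=P[l]
    if len(q)>20:
        k=cv2.fitLine(q[:,:2].astype(np.float32),cv2.DIST_L2,0,.01,.01).ravel();print(' lamp',len(q),np.degrees(np.arctan2(k[1],k[0])),np.median(q,0),np.percentile(q[:,2],95))
    if name: save(name,d['pixels'])
    return d
E
python3 - <<'E'
from chk import *
s=arm.sense();print(s['tool_pos'],s['eef_rot'])
for c in ['wrist','top','scene']: chk(c,s['tool_pos'][2]+18,'c6'+c)
E
```

```text
time_s: 14.25
tool_pos: [484.7, -3.7, 278.1]
eef_rot: [0.257, -3.13, -0.0]
ft_force: [1.8, 0.4, -3.3]
gripper_width: 0.403
finger_force: 40.0
time_s: 14.88
tool_pos: [491.6, -234.1, 277.8]
eef_rot: [0.366, -3.119, -0.001]
ft_force: [0.5, 0.2, -3.4]
gripper_width: 0.402
finger_force: 40.0
time_s: 15.5
tool_pos: [492.5, -259.5, 279.1]
eef_rot: [-0.37, 3.12, -0.0]
ft_force: [0.4, -1.1, -3.7]
gripper_width: 0.406
finger_force: 40.0
[ 492.5  -259.46  279.07] [-0.37  3.12 -0.  ]
wrist cap 1908 [ 485.46 -261.64] [361.91 363.99]
 probe -45 6 [ 487.8  -261.26  246.04]
 probe -60 78 [ 488.04 -261.3   237.43]
 probe -75 71 [ 488.18 -261.58  223.37]
 probe -90 56 [ 487.94 -261.37  208.62]
 probe -105 60 [ 488.05 -261.74  191.52]
 lowest [173.66 174.42 174.74]
 lamp 1125 13.421068 [ 552.22 -244.58  312.08] 313.66764328067615
 lamp 237 13.971784 [ 545.28 -243.22  312.63] 315.66359586624736
scene cap 238 [ 496.74 -258.65] [362.97 364.94]
 probe -75 22 [ 496.03 -259.31  218.92]
 probe -90 32 [ 496.12 -259.61  207.89]
 probe -105 26 [ 496.6  -258.9   192.65]
 lowest [173.4  174.44 175.12]
 lamp 355 14.400135 [ 548.94 -245.78  311.27] 314.21327941621496
```

View pics/c6scene.png

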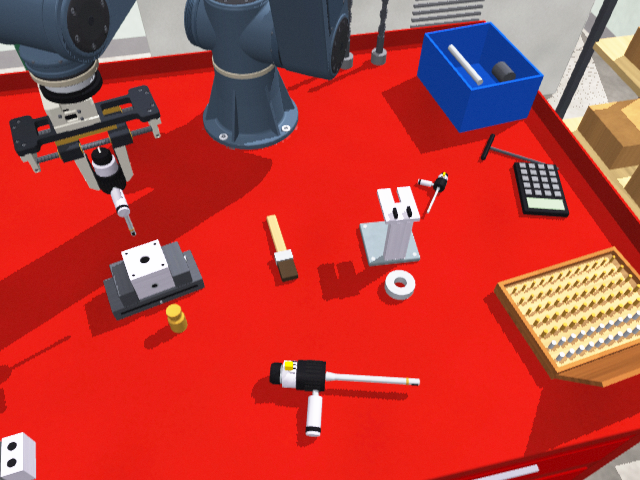

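The scope hangs upright at scene (110,165)–(132,232), above the block with its bore at (145,259), and the lamp points along +13.5..14° as wanted. I'll lower to about 15 mm above the block and compare probe with bore in the same cameras.

```bash
python3 -m creep '[[[0,0,-1.5],[0,0,0],2],[[0,0,-2],[0,0,0],2],[[0,0,-1.5],[0,0,0],2],[[0,0,-0.9],[0,0,0],2],[[0,0,0],[0,0,0],2]]';python3 -m creep '[[[0,0,0],[0,0,0],2],[[0,0,0],[0,0,0],2]]'
cat > fine.py <<'E'
from chk import *
def fine(c,name=None):
    s=arm.sense();z0=s['tool_pos'][2]+16
    d=chk(c,z0);bore(c)
    P,m=cloud(d);f=near(P,m,(491,-260),60,96,104)&(d['pixels'].min(-1)>120);q=P[f]
    print('cloud face',cv2.minAreaRect(q[:,:2].astype(np.float32)),np.median(q[:,2]))
    return d
if __name__=='__main__':
    o=np.zeros((400,800,3),np.uint8)
    for i,c in enumerate(['wrist','scene']):
        d=fine(c);u,v=proj(d,(491,-260,110)).astype(int);k=70 if i==0 else 40
        o[:,400*i:400*i+400]=cv2.resize(d['pixels'][max(v-k,0):v+k,max(u-k,0):u+k],(400,400),interpolation=cv2.INTER_CUBIC);print('crop',u-k,v-k,400/(2*k))
    save('c7',o);print(arm.sense()['tool_pos'])
E
python3 fine.py
```

```text
time_s: 16.27
tool_pos: [492.2, -260.0, 219.4]
eef_rot: [0.369, -3.119, -0.001]
ft_force: [1.5, 0.1, -3.3]
gripper_width: 0.399
finger_force: 40.0
time_s: 16.52
tool_pos: [492.6, -260.3, 220.5]
eef_rot: [-0.368, 3.119, -0.001]
ft_force: [-0.2, -0.4, -3.7]
gripper_width: 0.4
finger_force: 40.0
wrist cap 2142 [ 485.32 -262.5 ] [302.89 305.42]
 probe -45 15 [ 487.99 -261.87  185.89]
 probe -60 78 [ 488.18 -262.48  176.88]
 probe -75 69 [ 488.29 -261.95  161.68]
 probe -90 57 [ 488.24 -262.6   147.37]
 probe -105 59 [ 488.34 -262.63  132.16]
 lowest [115.33 115.48 116.86]
 lamp 1126 15.388145 [ 552.3  -245.46  253.49] 255.0650375997139
bore_mouth [(0.8, array([327.3, 231.2]), array([ 496.03, -261.32,  100.  ]))]
cross_level [(0.24, array([324.4, 310.2]), array([ 567.45, -246.95,  100.  ]))]
zmed 99.31641824249098
face rect ((490.07635498046875, -260.62420654296875), (69.62355041503906, 69.83097076416016), 13.494683265686035)
cloud face ((490.70758056640625, -260.5080871582031), (69.86799621582031, 70.20532989501953), 13.585786819458008) 99.34375212497787
crop 260 158 2.857142857142857
sc
[... 308 characters left out ...]
y([ 491.81, -258.35,  100.  ]))]
cross_level [(0.96, array([149.7, 267.2]), array([ 513.3 , -250.09,  100.  ])), (0.74, array([141.1, 255.4]), array([ 482.64, -264.86,  100.  ]))]
zmed 99.56296661162014
face rect ((495.7175598144531, -259.04815673828125), (75.8335952758789, 69.51082611083984), 13.512960433959961)
dark 5 [141.4 253.8] [ 478.97 -264.24  100.  ] ((479.29541015625, -264.4886169433594), 2.4183294773101807)
dark 39 [144.46 259.44] [ 493.4 -259.   100. ] ((493.42431640625, -258.9254455566406), 6.793677806854248)
cloud face ((492.6898498535156, -259.83978271484375), (73.76948547363281, 69.64866638183594), 13.5440092086792) 99.59525392756257
crop 102 215 5.0
[ 492.4  -260.13  219.98]
```

View pics/c7.png

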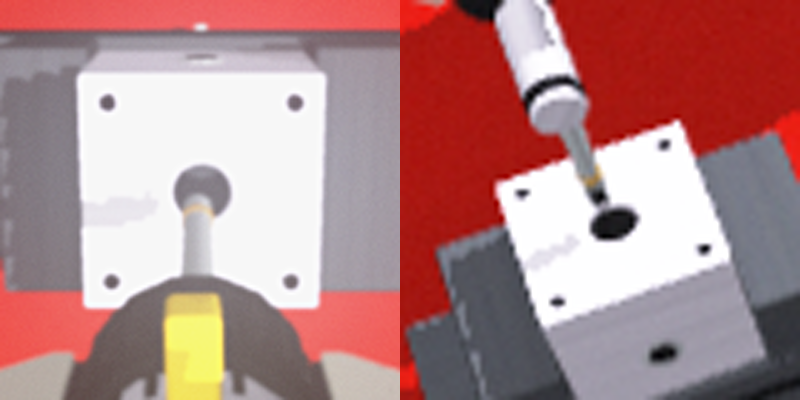

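In the wrist crop (left) the probe, at column 199, is about 1 mm left of the bore centre at column 203. In the scene crop (right) the tip hovers at (600,200) beside the bore at (614,222). Along the manifold's y both cameras say +1.25 mm. For the x offset I'll fit the cylinder and the lamp end.

```bash
cat > fit.py <<'E'
from h import *
from scipy.optimize import least_squares
np.set_printoptions(precision=2,suppress=True)
a=np.radians(13.5);E=np.array([[np.cos(a),np.sin(a)],[-np.sin(a),np.cos(a)]])
def run(B=(490.4,-260.6),z1=160,zs=234.5):
  B=np.array(B)
  for c in ['wrist','scene','top']:
    d=snap(c);P,m=cloud(d);L=np.dstack([(P[...,:2]-B)@E.T,P[...,2:]])
    f=m&(abs(L[...,2]-99.5)<2)&(np.hypot(L[...,0],L[...,1])<55)&(d['pixels'].min(-1)>110);q=L[f]
    print(c,'face x',np.percentile(q[:,0],[.3,99.7]),'y',np.percentile(q[:,1],[.3,99.7]),np.median(q[:,2]))
    k=m&(np.hypot(L[...,0],L[...,1])<10)&(L[...,2]>103)&(L[...,2]<z1);q=L[k]
    if len(q)>30:
        cam=E@(d['c2w'][:2,3]-B)
        g=least_squares(lambda p:np.hypot(q[:,0]-p[0]-p[2]*(q[:,2]-105),q[:,1]-p[1]-p[3]*(q[:,2]-105))-4,[cam[0]*-.002,0,0,0],loss='soft_l1',f_scale=.5)
        print('  probe axis at z105',g.x[:2],'tilt deg',np.degrees(g.x[2:]),len(q))
    k=m&(L[...,0]>40)&(L[...,0]<90)&(abs(L[...,1])<15)&(L[...,2]>zs-5)&(L[...,2]<zs+28);q=L[k]
    if len(q)>20: print('  lamp end x',np.percentile(q[:,0],[97,99.5])-73,'ymed',np.median(q[:,1]),'top z',np.percentile(q[:,2],[80,95])-20,len(q))
    k=m&(np.hypot(L[...,0],L[...,1])<12)&(L[...,2]>zs+64)&(L[...,2]<zs+74)&(d['pixels'].max(-1)<90);q=L[k]
    if len(q)>20: print('  cap z-70',np.percentile(q[:,2],[30,50,70])-70)
E
python3 -c "
from fit import *
run()"
```

```text
wrist face x [-34.47  35.09] y [-34.81  34.89] 99.35069144779783
  probe axis at z105 [ 0.69 -0.86] tilt deg [0.16 0.1 ] 173
  lamp end x [-0.13  0.93] ymed 0.6141707588988505 top z [233.93 234.56] 1128
  cap z-70 [233.22 233.88 234.35]
scene face x [-32.99  39.17] y [-34.52  34.88] 99.5749256848328
  probe axis at z105 [ 0.62 -2.5 ] tilt deg [7.59 4.89] 77
  lamp end x [4.09 4.9 ] ymed 0.6225393959657446 top z [234.1  235.48] 267
  cap z-70 [234.23 234.67 235.16]
top face x [-34.58  34.84] y [-32.2   35.92] 99.9566331755276
  lamp end x [-0.79  0.22] ymed 3.306218862069403 top z [235.23 236.82] 204
```

```bash
python3 -m creep '[[[-0.05,0.09,0],[0,0,-1.2],2],[[0,0,0],[0,0,0],2],[[0,0,0],[0,0,0],2]]'
python3 -c "
from fit import *
run()"
```

```text
time_s: 17.45
tool_pos: [491.9, -259.2, 220.0]
eef_rot: [-0.336, 3.123, -0.0]
ft_force: [-0.2, 0.1, -3.4]
gripper_width: 0.404
finger_force: 40.0
wrist face x [-34.43  34.89] y [-34.79  34.89] 99.34773611377744
  probe axis at z105 [0.35 0.16] tilt deg [0.24 0.06] 169
  lamp end x [-0.35  0.45] ymed 0.2662062655057812 top z [233.89 234.54] 1127
  cap z-70 [233.57 234.03 234.4 ]
scene face x [-32.82  38.94] y [-34.44  34.79] 99.5054592588292
  probe axis at z105 [-0.6  -0.48] tilt deg [11.34  2.12] 75
  lamp end x [4.04 4.59] ymed 0.552694824906225 top z [234.25 235.31] 267
  cap z-70 [234.02 234.49 234.88]
top face x [-34.76  34.63] y [-30.68  35.86] 100.08730169135276
  lamp end x [-0.65  0.23] ymed 3.425321466436137 top z [235.58 237.21] 202
```

Centred within about 0.2 mm and the yaw is right. I'll lower in steps.

```bash
python3 -m creep '[[[0,0,-0.6],[0,0,0],2],[[0,0,-0.8],[0,0,0],2],[[0,0,-0.8],[0,0,0],2],[[0,0,-0.4],[0,0,0],2],[[0,0,0],[0,0,0],2]]'
python3 -c "
from fit import *
run(zs=208.5)"
```

```text
time_s: 18.23
tool_pos: [491.8, -259.2, 193.6]
eef_rot: [0.336, -3.123, -0.001]
ft_force: [-0.4, 0.2, -2.8]
gripper_width: 0.398
finger_force: 40.0
wrist face x [-34.43  34.16] y [-34.76  34.93] 99.3248874962265
  probe axis at z105 [0.31 0.33] tilt deg [0.2  0.14] 260
  lamp end x [-0.46  0.6 ] ymed 0.3375937677768226 top z [207.52 208.06] 1129
  cap z-70 [207.17 207.63 208.  ]
scene face x [-32.58  38.9 ] y [-34.48  34.77] 99.5276209038638
  probe axis at z105 [2.35 0.23] tilt deg [-0.3   2.22] 46
  lamp end x [3.52 3.93] ymed 0.48697596201426674 top z [207.96 208.92] 253
  cap z-70 [207.77 208.36 208.89]
top face x [-33.28  34.41] y [-20.13  35.9 ] 99.93147183604947
  lamp end x [-0.7   0.01] ymed 3.069423470397632 top z [209.79 211.44] 189
```

```bash
python3 -m creep '[[[0,0,-0.7],[0,0,0],2],[[0,0,-1],[0,0,0],2],[[0,0,-1],[0,0,0],2],[[0,0,-0.5],[0,0,0],2],[[0,0,-0.25],[0,0,0],2]]'; python3 -m creep '[[[0,0,0],[0,0,0],2],[[0,0,0],[0,0,0],2],[[0,0,0],[0,0,0],2]]'
python3 -c "
from fit import *
run(zs=174,z1=140)
d=snap('scene');o=np.zeros((400,800,3),np.uint8);o[:,:400]=cv2.resize(d['pixels'][180:300,90:210],(400,400))
d=snap('wrist');o[:,400:]=cv2.resize(d['pixels'][160:320,250:410],(400,400));save('c8',o)"
```

```text
time_s: 19.0
tool_pos: [491.8, -259.2, 159.0]
eef_rot: [0.336, -3.123, -0.0]
ft_force: [0.1, 0.8, -3.9]
gripper_width: 0.405
finger_force: 40.0
time_s: 19.38
tool_pos: [492.0, -259.3, 159.7]
eef_rot: [-0.336, 3.123, -0.0]
ft_force: [-0.0, -0.1, -3.8]
gripper_width: 0.406
finger_force: 40.0
wrist face x [-34.46  25.7 ] y [-34.72  35.01] 99.34854036763181
  probe axis at z105 [0.65 0.22] tilt deg [ 0.03 -0.05] 120
  lamp end x [-0.35  0.55] ymed 0.16938939123088792 top z [173.67 174.37] 1130
  cap z-70 [173.19 173.73 174.11]
scene face x [-33.07  39.11] y [-34.53  34.95] 99.44245931346302
  lamp end x [3.47 4.11] ymed 0.30897312112923503 top z [173.67 175.05] 239
  cap z-70 [173.61 174.15 174.65]
top face x [-16.16  16.7 ] y [-5.15 -1.98] 100.2901609249434
  lamp end x [-1.12 -0.27] ymed 3.215890567356228 top z [174.98 176.81] 171
```

View pics/c8.png

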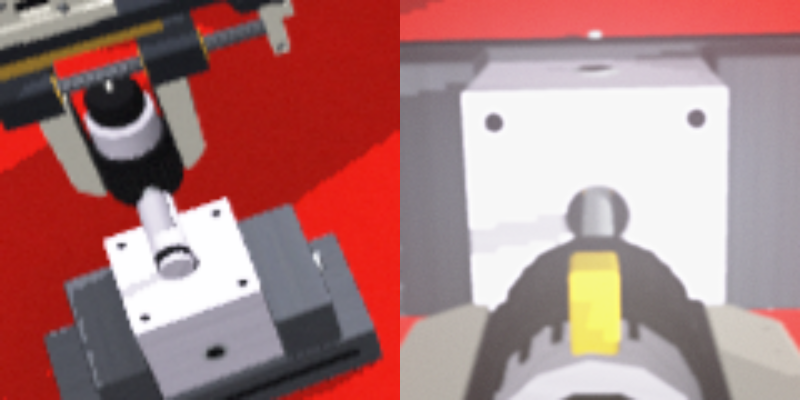

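The probe is in the bore, centred at (598,212) of the wrist crop with dark all round. The lamp points over the cross-drilling mouth at (215,352), and the lug still sits over the index line. I'll make a tiny final trim, check it is still, and hand in.

```bash
python3 -m creep '[[[-0.02,0,-0.03],[0,0,0],2],[[0,0,0],[0,0,0],2],[[0,0,0],[0,0,0],2],[[0,0,0],[0,0,0],2],[[0,0,0],[0,0,0],2]]' && python3 -c "
from h import *
print(abs(arm.sense()['joint_velocities']).max(),arm.sense()['ft_force']);print(arm.close_job())"
```

```text
time_s: 20.25
tool_pos: [491.7, -259.2, 159.1]
eef_rot: [-0.336, 3.124, -0.0]
ft_force: [-0.8, 1.0, -4.2]
gripper_width: 0.401
finger_force: 40.0
0.0021302170409251563 [-0.77461592  1.03749699 -4.23694152]
the job is handed in; nothing more can be done
None
```

The job is handed in at 20.3 s: the sleeve is at 90, and the scope is held still and upright in the bore, within about 0.5 mm of centre by camera, with its window at the cross drilling and looking along it; no sign of contact showed in the wrist force, and the judge's verdict was not shown.

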